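# Roll a sample vial home into the reading head

## Robot

A 7-joint arm with a two-finger parallel gripper is mounted at the origin on a cart in front of the work surface, level with it; the furniture and walls round the work are solid. World frame = base frame: x ahead of the robot, y to its left, z up, the work surface at z = 0. Lengths are in m, angles in rad, forces in N, time in s.
With the tool pointing down it reaches from about 0.425 to 0.825 m from the base axis. Payload 3.6 kg.
Tool frame: the origin (TCP) lies at the very end of the fingers, on their centre line; the grasp point (between the pads) lies 19 mm behind it; z points along the fingers, y is the line along which they close (so a half turn about z gives the same grasp; the last joint's range is limited). The gripper opens to 85 mm and grips with 20 to 120 N. Pads are 22 mm wide; open, the fingers measure 114 mm over their backs; the gripper's body (76 mm by 85 mm) begins 54 mm behind the grasp point. The pads swing forward as they close: fully open they stand 13 mm farther back than shut.
Start: joints at [-1.29, 0.615, -0.013, 1.423, 0.008, 1.103, -0.04], TCP at [0.196, 0.62, 0.231] pointing down, gripper open.
Joint ranges: [-3.12, 3.12], [-0.3, 2.06], [-1.34, 1.32], [0.26, 2.42], [-1.36, 4.5], [0.01, 1.98], [-2.84, 2.84]. Speed limits (rad/s): [2.79, 2.79, 3.14, 3.14, 3.14, 3.14, 3.14].

## Interface

Orientations are given as a unit quaternion [x, y, z, w].
In Python, from rig import env, optics, models gives the robot as it stands.
- The arm moves only by the tool move_arm, never from a script. Its argument "deltas" is a list of rows, each a list of 3 entries, a list of its own where there are three numbers: the shift along the tool's x, y, z in m, then the turn about the tool's z in units of 5 degrees (1.0 is 5 degrees), then the opening, from 0 (shut) to 1 (fully open). In form: [[[tx, ty, tz], yaw, gripper], ...]. A call has exactly 8 rows; each row shifts and turns the commanded pose from where the row before left it, along the tool's axes as they then stand; what a row does not reach is not made up. A row lasts 1/10 s, in which the tool goes at most 50 mm and 8.59 degrees, less where a joint would pass 70% of its speed; a pose out of reach is approached as far as the arm can. A call is refused whole if a number of a shift passes 0.05 or a number of a turn 1, either way. A call with a gripper value outside its range is refused whole. The fingers move at their own pace and stop on an object; the grip force is fixed at half the most. Time passes only in rows, so rows that do not move let the fingers close, or fill a call up. It gives the time, the measured TCP pose, the force, the opening and the grip force at its end, in the units of the state.
- env.get_state(): the state, without advancing time (a new reading comes with each control period).
- optics.camera(name): name is "scene" or "top" or "wrist"; returns a dict with "color" (400x640x3 uint8, red, green, blue), "vfov" (degrees; the focal length in pixels is half the picture's height over the tangent of half this angle, whatever the lens; pixels are square), "cx", "cy" (the principal point, pixels), "extrinsics" (4x4, takes a point from camera to world coordinates); the wrist camera has in their place "tool_from_camera" (4x4, takes a point from camera to tool coordinates, whose origin is the TCP and whose axes are the flange's). Camera axes: x right, y up, looking along -z (the intrinsics and any distortion apply to the point x, -y, -z); pixel columns grow to the right and rows downward; lengths in m; the calibration is good to about 2 mm. A picture is of the moment at which its call begins: read the wrist's pose just before it. There is no depth.
- env.finish_job(): hands the job in; it is judged then, once.
Trained networks look in a picture, given as the dict that the camera call returned (one of the last four; its "shot" number tells which), for a name from the list of things; names that differ only in an ending like _2 or _b are one class to them, and where a whole thing is asked for, a point or a joint stands for the part that bears it (a point fixed in the world has none). Each returns a list of dicts, best first, with "conf" (0 to 1); they miss things now and then, are a little off and sometimes report something else, mostly with a low value. They report only what shows in the picture. A call takes as long as a camera call. They do not tell look-alikes from the thing itself.
- models.boxes_of(picture, label): "bbox" ([left, top, right, bottom] in pixels, round what is visible of it).
- models.spot_point(picture, label): "at" ([row, column] in pixels: a listed point, or the origin of a listed thing).
The state is a dict: "clock": time; "q": joint angles; "joint_vel": joint speeds; "tau": joint torques, N m; "eef_pos": TCP position; "eef_rot": TCP orientation; "ft_force": force on the tool from outside, world axes, zero at the start; "torque": the same for the moment, N m; "gripper_width": opening from 0.0 (shut) to 1.0 (fully open); "gripper_force": force on a finger pad.
Only numpy, scipy, OpenCV 4.12 (cv2) and the standard library are available. Lean on these libraries where they do the work, as an engineer would, in place of code of your own. Each camera call takes 0.05 s, during which the arm holds its last target. There are 200 camera calls.

## Task

Take the paddle with the orange handle off its green-edged mat and, with its smooth black face, gently roll the amber vial along the metal track until it has passed right between the two orange spring rollers of the blue reading head and is caught behind them, held against the sprung buffer. Push the vial only with the paddle, never hard (stay well under 12 N) and without letting it race ahead; then stand the paddle upright back on its mat and let go of it. Leave the glassware and other things around it alone.

Things in the scene. Friction and masses are not known exactly. Their poses are not given: they have to be found in the camera images.
- track: level metal feed track with grey side rails, 360 mm long (x), 111 wide, fixed. Origin: centre of its underside on the worktop; x is the way the vial must travel, z up. Floor 12 mm above the worktop, rails 87 mm apart inside and 9 mm above the floor. A blue reading head is clamped over its +x part, its roller line anywhere from x = +50 to +110 mm: this place is not given, feel or see it
- vial: amber vial with white cap, a plain cylinder 28 mm in diameter and 84 mm long, about 70 g, lying across the track on its floor, free to roll. Origin at its centre, 26 mm above the worktop; y is its long axis, x and z turn as it rolls. Starts with its centre at x = -90 to -65 mm of the track
- paddle_grip (a point): point on the centre line of the paddle's orange handle, 100 mm above the paddle's underside. Handle: upright square bar 24x24 mm, 8 to 125 mm above the underside. Foot 36 (x) by 60 (y) mm, on which it stands by itself. At its front a blade 60 mm wide (y), 44 mm high, its flat, slick black face 18 mm in +x of the centre line; +x points out of that face, z up. 160 g
- mat: flat square mat with a green edge, 130x130 mm and 3 mm thick, on which the paddle stands at the start and must stand again; fixed. Origin at the centre of its underside
- plunger_left (a joint): travel (m) of the spring roller on the track's left (+y) side: 0 = fully out, about 3 mm while a vial passes, stop at 6.5 mm. The rollers (orange, 20 mm in diameter, upright axes, at the vial's height) reach 3 mm over each end of the vial. Pushing it in between takes about 4 N; then the force falls almost to nothing for some 20 mm, until they spring out behind it
- plunger_right (a joint): the same for the roller on the track's right (-y) side. The head's blocks are 165 mm wide over all, up to 49 mm above the worktop, and open above between the side blocks; its cross head stands 52 mm beyond the roller line
- buffer (a joint): travel (m) of the head's black sprung buffer: 0 = untouched, grows in +x of the track as the vial presses it, 0.8 N per mm, hard stop at 10 mm. A vial caught behind the rollers keeps it pressed in by about 3 mm; its centre is then 21 mm beyond the roller line
- flask: bystander, to be left alone: conical glass flask with pink contents, 65x106 mm; origin at the centre of its underside
- petri: bystander, to be left alone: flat clear petri dish, 64 mm across, 14 mm high; origin at the centre of its underside
- tape: bystander, to be left alone: roll of beige label tape lying flat, 74 mm across, 19 mm high; origin at the centre of its underside
- lab_timer: bystander, to be left alone: white lab timer, 62x64x18 mm; origin at the centre of its underside
- yellow_beaker: bystander, to be left alone: small glass beaker with yellow contents, 65 mm across, 69 mm high; origin at the centre of its underside
Things that resemble listed ones, but are neither listed nor needed, are in the scene too. Leave any red look-alike of the part that bears paddle_grip alone.

How it is judged:
By the outcome, as a careful person would: the job done as asked, in the order asked, and still so for the second after the job is handed in, with the robot touching nothing.
It also fails if it takes over 64 s, if anything falls off the work surface, if the arm or the gripper's body presses on something with over 40 N, if the wrist force passes 120 N, or if a joint passes its speed limit or range.

## Working session

There is one attempt and no reset: what is moved stays moved. The work goes in short steps, Python scripts to look and compute and a tool call to move; the robot and the scene stay as the last step left them, time stands still between calls to the robot, and variables do not carry over. Pictures are saved under pics/ and viewed, at most 10 in all, crops included, and the job is handed in when it is done.

Besides the shell and the picture viewer there is one more tool, called after "Request:" as a command line: name --argument value ..., lists and objects as JSON in quotes. move_arm: Moves the arm, as the interface text tells. Its arguments: {"type":"object","properties":{"deltas":{"type":"array"}},"required":["deltas"]}

```bash
mkdir -p pics; ls; cat > h.py <<'E'
import numpy as np, cv2
from rig import env, optics, models
def K(p):
    f=p["color"].shape[0]/2/np.tan(np.radians(p["vfov"])/2)
    return f
def pix2world(p,row,col,z,T=None):
    f=K(p); T=np.array(p["extrinsics"]) if T is None else T
    d=T[:3,:3]@np.array([(col-p["cx"])/f,-(row-p["cy"])/f,-1.0]); o=T[:3,3]
    return o+d*(z-o[2])/d[2]
def world2pix(p,X,T=None):
    f=K(p); T=np.array(p["extrinsics"]) if T is None else T
    c=T[:3,:3].T@(np.array(X)-T[:3,3])
    return p["cy"]-f*c[1]/-c[2]*1.0, p["cx"]+f*c[0]/-c[2]
def save(p,n): cv2.imwrite("pics/"+n,p["color"][:,:,::-1])
E
python3 - <<'E'
from h import *
s=env.get_state(); print({k:np.round(v,3).tolist() for k,v in s.items()})
for n in ("top","scene"):
    p=optics.camera(n); save(p,n+".png"); print(n,[k for k in p],p["vfov"],p["cx"],p["cy"],np.round(p["extrinsics"],3).tolist(),{k:v for k,v in p.items() if k not in("color","extrinsics")})
    for l in "track vial paddle_grip mat plunger_left plunger_right buffer flask petri tape lab_timer yellow_beaker".split():
        print(l,[(np.round(d["at"]).tolist(),round(d["conf"],2)) for d in models.spot_point(p,l)[:3]],[(np.round(d["bbox"]).tolist(),round(d["conf"],2)) for d in models.boxes_of(p,l)[:3]])
E
```

```text
pics
{'clock': 0.0, 'q': [-1.291, 0.616, -0.013, 1.425, 0.008, 1.103, -0.04], 'joint_vel': [0.001, -0.002, 0.001, 0.001, -0.002, 0.0, -0.0], 'tau': [-0.0, -46.921, 0.259, -17.103, 0.01, 0.01, 0.0], 'eef_pos': [0.196, 0.619, 0.23], 'eef_rot': [0.153, 0.988, -0.001, -0.0], 'ft_force': [0.386, 0.592, -0.692], 'torque': [-0.027, -0.0, 0.021], 'gripper_force': 0.0, 'gripper_width': 0.999}
top ['color', 'vfov', 'cx', 'cy', 'extrinsics', 'shot'] 47.10652628283317 321.623322063662 204.70570233332924 [[0.044, 0.974, -0.22, 0.231], [-0.999, 0.042, -0.015, -0.055], [-0.005, 0.221, 0.975, 1.366], [0.0, 0.0, 0.0, 1.0]] {'vfov': 47.10652628283317, 'cx': 321.623322063662, 'cy': 204.70570233332924, 'shot': 1}
track [([204.0, 289.0], 0.94)] [([230.0, 175.0, 348.0, 233.0], 0.59)]
vial [([204.0, 266.0], 0.72)] [([263.0, 190.0, 274.0, 218.0], 0.82)]
paddle_grip [([254.0, 228.0], 0.65), ([213.0, 185.0], 0.61)] [([179.0, 208.0, 202.0, 235.0], 0.67), ([223.0, 244.0, 244.0, 266.0], 0.59)]
mat [([214.0, 183.0], 0.74), ([219.0, 191.0], 0.71)] [([168.0, 195.0, 215.0, 238.0], 0.55)]Traceback (most recent call last):
  File "<stdin>", line 6, in <module>
ValueError: it knows: flask, lab_timer, mat, paddle_grip, petri, tape, track, vial, yellow_beaker
```

```bash
python3 - <<'E'
from h import *
for n in ("top","scene"):
    p=optics.camera(n); 
    im=p["color"][:,:,::-1]
    if n=="top": im=cv2.resize(im[130:290,130:390],None,fx=3,fy=3,interpolation=cv2.INTER_CUBIC)
    cv2.imwrite(f"pics/{n}1.png",im)
    print(n,p["vfov"],p["cx"],p["cy"],np.round(p["extrinsics"],3).tolist())
    for l in "track vial paddle_grip mat flask petri tape lab_timer yellow_beaker".split():
        z={"vial":.026,"paddle_grip":.103}.get(l,0)
        print(l,[(np.round(d["at"]).tolist(),round(d["conf"],2),np.round(pix2world(p,*d["at"],z),3).tolist()) for d in models.spot_point(p,l)[:3]],[(np.round(d["bbox"]).tolist(),round(d["conf"],2)) for d in models.boxes_of(p,l)[:2]])
E
```

```text
top 47.10652628283317 321.623322063662 204.70570233332924 [[0.044, 0.974, -0.22, 0.231], [-0.999, 0.042, -0.015, -0.055], [-0.005, 0.221, 0.975, 1.366], [0.0, 0.0, 0.0, 1.0]]
track [([203.0, 288.0], 0.79, [0.541, 0.067, 0.0])] [([228.0, 174.0, 352.0, 235.0], 0.61)]
vial [([203.0, 266.0], 0.66, [0.531, 0.133, 0.026])] [([199.0, 138.0, 224.0, 165.0], 0.69), ([264.0, 188.0, 275.0, 216.0], 0.49)]
paddle_grip [([254.0, 227.0], 0.9, [0.364, 0.219, 0.103]), ([217.0, 181.0], 0.79, [0.465, 0.357, 0.103]), ([221.0, 192.0], 0.33, [0.455, 0.326, 0.103])] [([180.0, 211.0, 202.0, 233.0], 0.87)]
mat [([221.0, 193.0], 0.79, [0.472, 0.352, 0.0])] [([202.0, 139.0, 223.0, 168.0], 0.6), ([171.0, 196.0, 214.0, 240.0], 0.59)]
flask [([157.0, 215.0], 0.68, [0.678, 0.305, 0.0])] [([201.0, 143.0, 223.0, 167.0], 0.93)]
petri [([269.0, 419.0], 0.92, [0.357, -0.332, 0.0]), ([208.0, 417.0], 0.37, [0.543, -0.325, 0.0])] [([410.0, 258.0, 432.0, 284.0], 0.68)]
tape [([267.0, 381.0], 0.8, [0.358, -0.218, 0.0])] [([372.0, 252.0, 391.0, 273.0], 0.66), ([261.0, 187.0, 272.0, 218.0], 0.66)]
lab_timer [([208.0, 416.0], 0
[... 488 characters left out ...]
199.0, 322.0, 259.0], 0.64)]
vial [([229.0, 274.0], 0.53, [0.535, 0.126, 0.026])] [([261.0, 220.0, 286.0, 240.0], 0.7)]
paddle_grip [([252.0, 278.0], 0.79, [0.358, 0.23, 0.103]), ([252.0, 223.0], 0.61, [0.459, 0.354, 0.103])] [([270.0, 245.0, 289.0, 280.0], 0.95), ([219.0, 242.0, 238.0, 281.0], 0.7)]
mat [([273.0, 225.0], 0.88, [0.481, 0.347, 0.0])] [([195.0, 258.0, 253.0, 295.0], 0.91)]
flask [([236.0, 203.0], 0.98, [0.682, 0.316, 0.0])] [([196.0, 211.0, 213.0, 245.0], 0.85)]
petri [] []
tape [([220.0, 383.0], 0.58, [0.361, -0.213, 0.0])] [([373.0, 212.0, 388.0, 225.0], 0.55)]
lab_timer [] []
yellow_beaker [([180.0, 421.0], 0.82, [0.445, -0.499, 0.0])] [([415.0, 164.0, 431.0, 190.0], 0.63)]
```

View pics/top1.png

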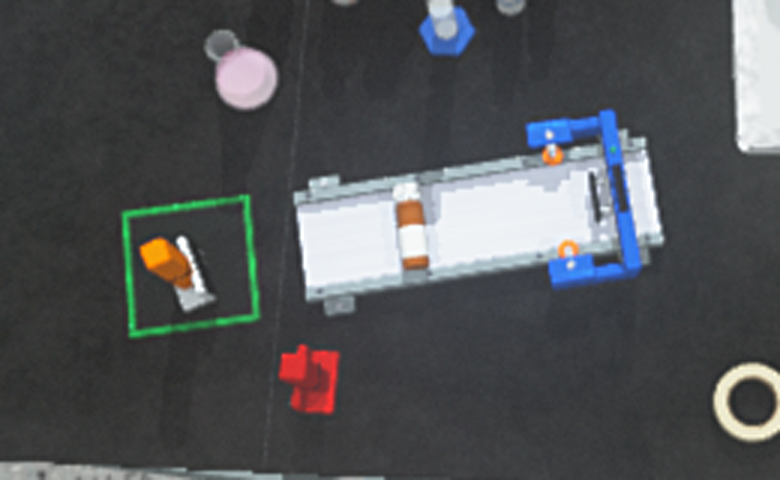

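View pics/scene1.png

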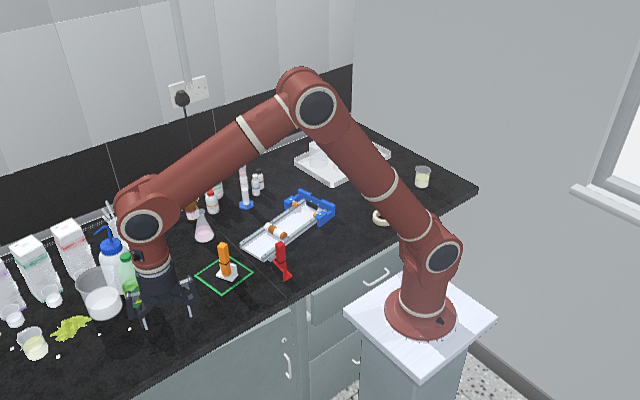

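The top crop shows the green mat with the orange paddle at about (165,262), the red look-alike at (310,380), the track from (300,245) to (650,190), the vial at (411,225) and the rollers at (553,155) and (568,248). I'll move closer for a wrist-camera look.

Request:
move_arm --deltas '[[[-0.03, -0.018, -0.01], 0, 1], [[-0.042, -0.025, -0.01], 0, 1], [[-0.042, -0.025, -0.01], 0, 1], [[-0.042, -0.025, -0.01], 0, 1], [[-0.042, -0.025, -0.01], 0, 1], [[-0.042, -0.025, -0.01], 0, 1], [[-0.042, -0.025, -0.01], 0, 1], [[-0.02, -0.01, 0], 0, 1]]'

```text
clock: 3.15
eef_pos: [0.4352, 0.3538, 0.3033]
eef_rot: [0.157, 0.988, 0.0, 0.003]
ft_force: [-0.0, -0.2, -0.5]
gripper_width: 0.999
gripper_force: 0.0
```

```bash
cat >> h.py <<'E'
from scipy.spatial.transform import Rotation as R
def wrist():
    s=env.get_state(); p=optics.camera("wrist")
    T=np.eye(4); T[:3,:3]=R.from_quat(s["eef_rot"]).as_matrix(); T[:3,3]=s["eef_pos"]
    p["extrinsics"]=T@np.array(p["tool_from_camera"]); return s,p
E
python3 - <<'E'
from h import *
for i in range(2): s,p=wrist()
print(s["eef_pos"],s["eef_rot"],np.round(p["tool_from_camera"],3).tolist(),p["vfov"],p["cx"],p["cy"],s["ft_force"]); save(p,"w1.png")
p2=dict(p); 
for l in "track vial paddle_grip mat".split():
    z={"vial":.026,"paddle_grip":.103}.get(l,0)
    print(l,[(np.round(d["at"]).tolist(),round(d["conf"],2),np.round(pix2world(p,*d["at"],z),3).tolist()) for d in models.spot_point(p,l)[:3]])
E
```

```text
[0.43720496 0.35142282 0.30248852] [ 0.15893757  0.98728283 -0.00108665  0.00320613] [[-0.0, 0.955, 0.297, 0.074], [1.0, 0.0, -0.0, 0.0], [-0.0, 0.297, -0.955, -0.141], [0.0, 0.0, 0.0, 1.0]] 61.91489090516853 320.0989648678146 200.95046434873316 [ 2.71403164 -2.77362019  0.43220985]
track [([278.0, 162.0], 0.78, [0.541, 0.066, 0.0]), ([200.0, 325.0], 0.23, [0.5, 0.339, 0.0])]
vial [([264.0, 191.0], 0.82, [0.523, 0.133, 0.026])]
paddle_grip [([198.0, 328.0], 0.7, [0.469, 0.351, 0.103]), ([150.0, 172.0], 0.62, [0.369, 0.214, 0.103]), ([278.0, 159.0], 0.22, [0.499, 0.135, 0.103])]
mat [([183.0, 334.0], 0.8, [0.481, 0.356, 0.0])]
```

View pics/w1.png

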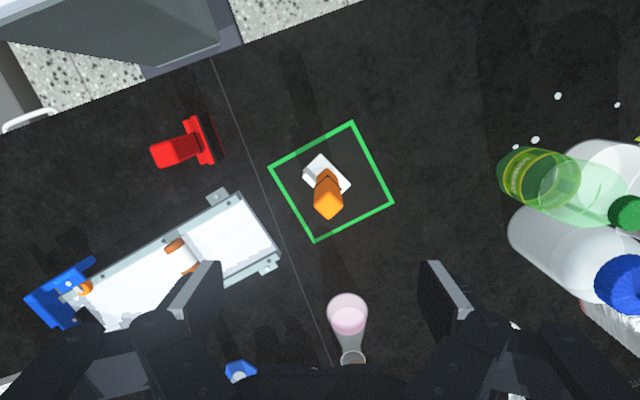

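The wrist view shows the mat (corners ≈(268,167),(352,121),(393,203),(315,242)), the paddle handle top at (328,200) and the red look-alike at (185,145). I'll zoom in on the paddle.

```bash
python3 - <<'E'
import cv2,numpy as np
a=cv2.imread("pics/w1.png")[105:255,250:410]; b=cv2.imread("pics/top.png")[190:245,165:220]
cc=[cv2.resize(a,(640,600),interpolation=cv2.INTER_CUBIC)]
b=cv2.resize(b,(160,160)); 
cv2.imwrite("pics/z1.png",cc[0])
E
```

```text
(no output)
```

View pics/z1.png

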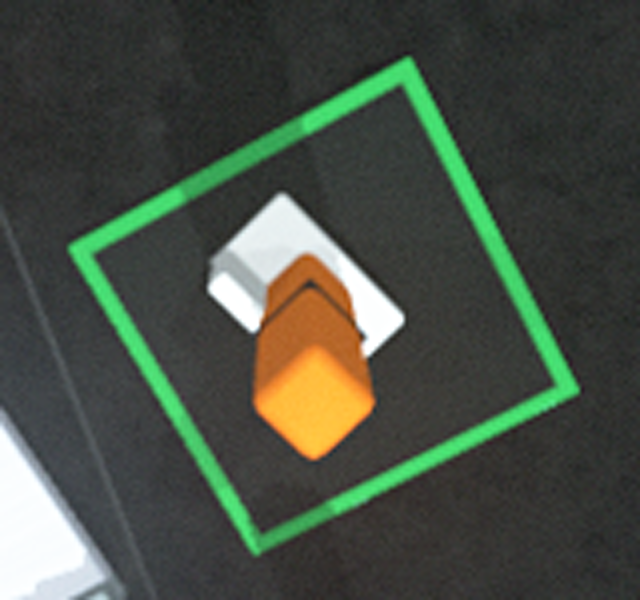

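The zoom shows the handle top square (corners (255,403),(315,347),(374,403),(313,460)), the foot's back edge from (282,195) to (405,318), and the blade on the lower left, so the face points down-left. Next I'll work out the geometry.

```bash
python3 - <<'E'
from h import *
s,p=wrist(); t=optics.camera("top")
ang=lambda a,b: round(float(np.degrees(np.arctan2(*(b-a)[1::-1]))),1)
Z=lambda u,v,z: pix2world(p,105+v/4,250+u/4,z)
h=[Z(u,v,.128) for u,v in((255,403),(315,347),(374,403),(313,460))]
print("handle c",np.mean(h,0).round(4),[ang(h[i],h[(i+1)%4]) for i in range(4)],[np.linalg.norm(h[i]-h[(i+1)%4]).round(4) for i in range(4)])
a,b,c=Z(282,195,.011),Z(405,318,.011),Z(210,262,.011); print("foot",a,b,c,ang(a,b),np.linalg.norm(a-b),ang(a,c),np.linalg.norm(a-c))
m=[Z(u,v,.003) for u,v in((72,247),(409,60),(577,390),(257,552))]
print("mat",np.mean(m,0).round(4),[ang(m[i],m[(i+1)%4]) for i in range(4)],[np.linalg.norm(m[i]-m[(i+1)%4]).round(4) for i in range(4)])
C=lambda u,v,z: pix2world(t,130+v/3,130+u/3,z)
m=[C(u,v,.003) for u,v in((124,212),(248,197),(258,319),(131,335))]
print("matT",np.mean(m,0).round(4),[ang(m[i],m[(i+1)%4]) for i in range(4)])
k=[C(u,v,.021) for u,v in((296,198),(645,138),(663,243),(309,298))]
print("track",np.mean(k,0).round(4),[ang(k[i],k[(i+1)%4]) for i in range(4)],[np.linalg.norm(k[i]-k[(i+1)%4]).round(4) for i in range(4)])
h=[C(u,v,.128) for u,v in((140,245),(162,237),(173,262),(150,270))]
print("handleT",np.mean(h,0).round(4))
print("vialT ends",C(406,186,.026),C(415,266,.026), "rollers",C(553,155,.026),C(568,248,.026))
E
```

```text
handle c [0.4582 0.3605 0.128 ] [116.9, 28.3, -62.3, -153.5] [np.float64(0.0206), np.float64(0.0206), np.float64(0.0213), np.float64(0.0209)]
foot [0.42429137 0.36298048 0.011     ] [0.47582507 0.38986055 0.011     ] [0.43832463 0.33374732 0.011     ] 27.5 0.058122804447404426 -64.4 0.03242699629924797
mat [0.4708 0.3651 0.003 ] [101.4, 11.5, -78.6, -168.5] [np.float64(0.1265), np.float64(0.1268), np.float64(0.1265), np.float64(0.1268)]
matT [0.4797 0.3518 0.003 ] [-80.4, -169.9, 99.8, 9.8]
track [0.5362 0.0618 0.021 ] [-77.4, -168.7, 101.5, 12.2] [np.float64(0.3576), np.float64(0.1103), np.float64(0.3557), np.float64(0.1035)]
handleT [0.4664 0.3469 0.128 ]
vialT ends [0.56560473 0.13657159 0.026     ] [0.48430424 0.12180578 0.026     ] rollers [ 0.60419664 -0.00949062  0.026     ] [ 0.50906833 -0.02897296  0.026     ]
```

```bash
python3 - <<'E'
from h import *
s,p=wrist(); print(s["eef_pos"],s["eef_rot"],s["joint_vel"].round(3) if hasattr(s["joint_vel"],"round") else s["joint_vel"])
T=np.eye(4); T[:3,:3]=R.from_quat([0.15893757,0.98728283,-0.00108665,0.00320613]).as_matrix(); T[:3,3]=[0.43720496,0.35142282,0.30248852]
T=T@np.array(p["tool_from_camera"])
def show(p,T):
  hsv=cv2.cvtColor(p["color"],cv2.COLOR_RGB2HSV)
  m=cv2.inRange(hsv,(50,120,100),(75,255,255)); m[:,420:]=0; m[260:]=0
  r=cv2.minAreaRect(cv2.findNonZero(m)); bx=cv2.boxPoints(r)
  w=np.array([pix2world(p,v,u,.003,T) for u,v in bx]); print("mat",w.mean(0).round(4),r)
  m=cv2.inRange(hsv,(10,190,225),(22,255,255)); n,l,st,c=cv2.connectedComponentsWithStats(m); i=1+st[1:,4].argmax()
  print("top",st[i],pix2world(p,c[i][1],c[i][0],.128,T).round(4))
  for d in models.spot_point(p,"paddle_grip")[:2]: print(pix2world(p,*d["at"],.103,T).round(4))
old=dict(p); old["color"]=cv2.imread("pics/w1.png")[:,:,::-1].copy()
show(p,p["extrinsics"])
q=p
hsv=cv2.cvtColor(old["color"],cv2.COLOR_RGB2HSV)
Z=lambda u,v,z: pix2world(p,105+v/4,250+u/4,z,T)
print("old handle",np.mean([Z(u,v,.128) for u,v in((255,403),(315,347),(374,403),(313,460))],0),"mat",np.mean([Z(u,v,.003) for u,v in((72,247),(409,60),(577,390),(257,552))],0))
E
```

```text
[0.42888518 0.36040241 0.30103267] [ 1.50982726e-01  9.88536222e-01  8.74861806e-05 -5.89625265e-04] [ 0.002  0.002  0.008  0.001  0.003  0.002 -0.   ]
mat [0.4816 0.3506 0.003 ] ((324.5000305175781, 193.00003051757812), (93.46763610839844, 97.49256134033203), 63.43495178222656)
top [308 204  29  27 384] [0.467  0.3503 0.128 ]
[0.3711 0.2173 0.103 ]
[0.4665 0.351  0.103 ]
old handle [0.46852541 0.35017337 0.128     ] mat [0.48211355 0.35405087 0.003     ]
```

Request:
move_arm --deltas '[[[-0.039, 0.001, 0], 0, 1], [[0, 0, 0.015], -1, 1], [[0, 0, 0.015], -1, 1], [[0, 0, 0.015], -1, 1], [[0, 0, 0.015], -1, 1], [[0, 0, 0.015], -1, 1], [[0, 0, 0.015], -1, 1], [[0, 0, 0.015], -1, 1]]'

```text
clock: 4.45
eef_pos: [0.4674, 0.3486, 0.1956]
eef_rot: [-0.154, 0.988, 0.0, -0.0]
ft_force: [0.9, 0.5, -1.5]
gripper_width: 1.0
gripper_force: 0.0
```

Request:
move_arm --deltas '[[[0, 0, 0], -1, 1], [[0, 0, 0], -0.8, 1], [[0, 0, 0], 0, 1], [[0, 0, 0], 0, 1], [[0, 0, 0], 0, 1], [[0, 0, 0], 0, 1], [[0, 0, 0], 0, 1], [[0, 0, 0], 0, 1]]'

```text
clock: 5.25
eef_pos: [0.4679, 0.348, 0.1964]
eef_rot: [-0.228, 0.974, -0.0, 0.0]
ft_force: [0.1, 0.3, 0.0]
gripper_width: 0.997
gripper_force: 0.0
```

```bash
cat >> h.py <<'E'
def tl(s,d): return (R.from_quat(s["eef_rot"]).as_matrix().T@np.array(d)).round(4)
def yaw(s): M=R.from_quat(s["eef_rot"]).as_matrix(); return np.degrees(np.arctan2(M[1,1],M[0,1]))
E
python3 - <<'E'
from h import *
s,p=wrist(); save(p,"w2.png"); print(s["eef_pos"],yaw(s),np.round(s["q"],2),s["ft_force"])
hsv=cv2.cvtColor(p["color"],cv2.COLOR_RGB2HSV)
m=cv2.inRange(hsv,(10,190,225),(22,255,255)); n,l,st,c=cv2.connectedComponentsWithStats(m); i=1+st[1:,4].argmax()
r=cv2.minAreaRect(cv2.findNonZero((l==i).astype(np.uint8)))
w=np.array([pix2world(p,v,u,.128) for u,v in cv2.boxPoints(r)]); print("top",r,w.mean(0).round(4),np.degrees(np.arctan2(*(w[1]-w[0])[1::-1])))
print(tl(s,w.mean(0)-s["eef_pos"]))
E
```

```text
[0.46788658 0.34796366 0.19636524] 116.41618997089519 [-0.57  0.55 -0.16  1.67  0.11  0.93  1.26] [0.07476522 0.34459056 0.03690561]
top ((322.0, 216.0), (32.0, 28.0), 0.0) [0.4688 0.3491 0.128 ] -154.30474719447332
[-0.0013  0.0006  0.0684]
```

View pics/w2.png

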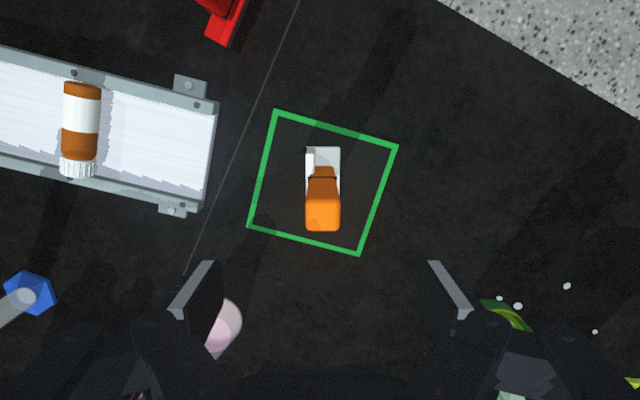

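The wrist view shows the handle (322,216) aligned with the picture axes, centred between the fingers, with its blade at the left (−tool y). I'll descend and grip.

Request:
move_arm --deltas '[[[-0.001, 0, 0.03], 0, 1], [[0, 0, 0.03], 0, 1], [[0, 0, 0.03], 0, 1], [[0, 0, 0.02], 0, 1], [[0, 0, 0.01], 0, 1], [[0, 0, 0], 0, 1], [[0, 0, 0], 0, 0], [[0, 0, 0], 0, 0]]'

```text
clock: 6.1
eef_pos: [0.4697, 0.3491, 0.0777]
eef_rot: [-0.228, 0.974, 0.001, 0.001]
ft_force: [0.1, -0.2, 0.2]
gripper_width: 0.691
gripper_force: 0.0
```

Request:
move_arm --deltas '[[[0, 0, 0], 0, 0], [[0, 0, 0], 0, 0], [[0, 0, 0], 0, 0], [[0, 0, 0], 0, 0], [[0, 0, 0], 0, 0], [[0, 0, 0], 0, 0], [[0, 0, 0], 0, 0], [[0, 0, 0], 0, 0]]'

```text
clock: 6.9
eef_pos: [0.4691, 0.3491, 0.0771]
eef_rot: [-0.229, 0.974, 0.001, 0.001]
ft_force: [-0.2, 0.8, 6.0]
gripper_width: 0.273
gripper_force: 59.2
```

Request:
move_arm --deltas '[[[0, 0, -0.01], 0, 0], [[0, 0, -0.02], 0, 0], [[0, 0, -0.025], 0, 0], [[0, 0, -0.02], 0, 0], [[0, 0, -0.01], 0, 0], [[0.005, -0.02, 0], 0, 0], [[0.005, -0.025, 0], 0, 0], [[0.006, -0.03, 0], 0, 0]]'

```text
clock: 7.7
eef_pos: [0.487, 0.2737, 0.1607]
eef_rot: [-0.23, 0.973, -0.0, -0.001]
ft_force: [1.5, 0.2, -1.0]
gripper_width: 0.275
gripper_force: 58.9
```

Request:
move_arm --deltas '[[[0.006, -0.03, 0], 0, 0], [[0.006, -0.03, 0], 0, 0], [[0.005, -0.022, 0], 0, 0], [[0, -0.01, 0], 0.7, 0], [[0, 0, 0], 1, 0], [[0, 0, 0], 1, 0], [[0, 0, 0], 0.2, 0], [[0, 0, 0], 0, 0]]'

```text
clock: 8.5
eef_pos: [0.5131, 0.1839, 0.1608]
eef_rot: [-0.105, 0.995, -0.0, -0.001]
ft_force: [0.3, -0.2, -1.1]
gripper_width: 0.274
gripper_force: 58.9
```

Request:
move_arm --deltas '[[[0, 0, 0], 0, 0], [[0, 0, 0], 0, 0], [[0, 0, 0], 0, 0], [[0, 0, 0], 0, 0], [[0, 0, 0], 0, 0], [[0, 0, 0], 0, 0], [[0, 0, 0], 0, 0], [[0, 0, 0], 0, 0]]'

```text
clock: 9.3
eef_pos: [0.5136, 0.1841, 0.1613]
eef_rot: [-0.104, 0.995, -0.0, -0.0]
ft_force: [0.6, 0.1, -1.6]
gripper_width: 0.274
gripper_force: 58.9
```

```bash
python3 - <<'E'
from h import *
s,p=wrist(); save(p,"w3.png"); print(s["eef_pos"].tolist(),s["eef_rot"].tolist(),yaw(s),s["ft_force"])
for l,z in(("track",0),("vial",.026)):
    print(l,[(np.round(d["at"]).tolist(),round(d["conf"],2),np.round(pix2world(p,*d["at"],z),3).tolist()) for d in models.spot_point(p,l)[:3]])
E
```

```text
[0.5135716093815003, 0.18412105393161918, 0.16131129965862037] [-0.10386765797925103, 0.9945911265786185, -8.748174793061486e-06, -2.1919151539094673e-05] 101.92386286285613 [ 0.58515839  0.13088767 -1.56744617]
track [([183.0, 192.0], 0.84, [0.541, 0.067, 0.0])]
vial [([187.0, 256.0], 0.88, [0.524, 0.13, 0.026])]
```

View pics/w3.png

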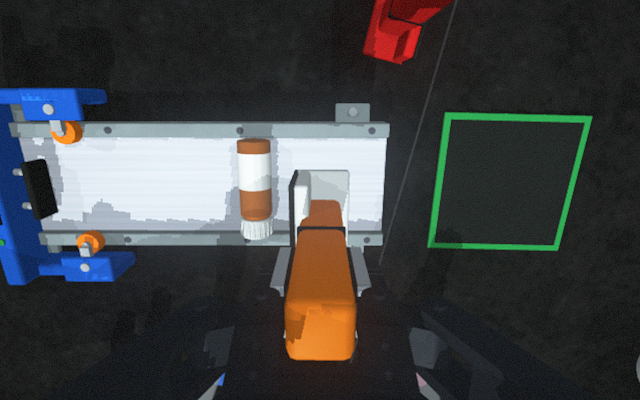

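The view shows the rails horizontal (rows 122–137 and 233–245), so the yaw matches. The vial is at about (255,188), the rollers at (67,132) and (90,243), and the paddle blade is behind the vial. Next, track-frame numbers.

```bash
python3 - <<'E'
from h import *
s,p=wrist(); W=lambda u,v,z: pix2world(p,v,u,z)
pts={"railU in L":(110,137,.021),"railU in R":(380,137,.021),"railD in L":(150,233,.021),"railD in R":(380,235,.021),"railU out R":(389,122,.021),"railD out R":(382,246,.021),"railU outL":(110,122,.021),
"rollU":(67,132,.03),"rollD":(90,243,.03),"vialL":(238,180,.026),"vialR":(272,180,.026),"vialtop":(254,139,.026),"vialbot":(257,238,.026),"bladetopU":(297,170,.087+.044),"bladetopD":(288,245,.087+.044),"footU":(349,170,.095)}
w={k:W(*v) for k,v in pts.items()}
d=w["railU in L"]-w["railU in R"]; d2=w["railD in L"]-w["railD in R"]; d3=w["railU outL"]-w["railU out R"]
print([np.degrees(np.arctan2(x[1],x[0])).round(2) for x in(d,d2,d3)])
a=np.radians(-78.1); u=np.array([np.cos(a),np.sin(a),0]); v=np.array([-u[1],u[0],0])
e=(w["railU out R"]+w["railD out R"])/2; print("end",e)
for k in w: print(k,w[k].round(4),"s",((w[k]-e)@u-.18).round(4),"lat",((w[k]-e)@v).round(4))
c=s["eef_pos"]; print("tcp s",(c-e)@u-.18,(c-e)@v)
E
```

```text
[np.float64(-78.07), np.float64(-78.61), np.float64(-78.07)]
end [0.50265353 0.23977906 0.021     ]
railU in L [0.508  0.0034 0.021 ] s 0.0524 lat -0.0435
railU in R [0.4614 0.224  0.021 ] s -0.173 lat -0.0436
railD in L [0.5884 0.0411 0.021 ] s 0.0321 lat 0.043
railD in R [0.547  0.2469 0.021 ] s -0.1778 lat 0.0449
railU out R [0.448 0.228 0.021] s -0.1798 lat -0.0558
railD out R [0.5573 0.2515 0.021 ] s -0.1802 lat 0.0558
railU outL [0.4956 0.0031 0.021 ] s 0.0501 lat -0.0557
rollU [ 0.509  -0.0253  0.03  ] s 0.0807 lat -0.0485
rollD [ 0.6045 -0.0066  0.03  ] s 0.0821 lat 0.0489
vialL [0.5211 0.1139 0.026 ] s -0.053 lat -0.0079
vialR [0.5151 0.1423 0.026 ] s -0.082 lat -0.0079
vialtop [0.484  0.1221 0.026 ] s -0.0687 lat -0.0425
vialbot [0.5708 0.1379 0.026 ] s -0.0663 lat 0.0457
bladetopU [0.4789 0.1641 0.131 ] s -0.1109 lat -0.0389
bladetopD [0.5221 0.1672 0.131 ] s -0.105 lat 0.0041
footU [0.4801 0.1955 0.095 ] s -0.1413 lat -0.0312
tcp s -0.12335809058874656 -0.000805739955812278
```

Request:
move_arm --deltas '[[[0, 0, 0.015], 0, 0], [[0, 0, 0.02], 0, 0], [[0, 0, 0.02], 0, 0], [[0, 0, 0.01], 0, 0], [[0, 0, 0.005], 0, 0], [[0, 0, 0.002], 0, 0], [[0, 0, 0], 0, 0], [[0, 0, 0], 0, 0]]'

```text
clock: 10.3
eef_pos: [0.5141, 0.1844, 0.0901]
eef_rot: [-0.104, 0.995, 0.0, 0.001]
ft_force: [-0.2, -0.5, -1.2]
gripper_width: 0.274
gripper_force: 58.9
```

Request:
move_arm --deltas '[[[0, -0.002, 0], 0, 0], [[0, -0.003, 0], 0, 0], [[0, -0.003, 0], 0, 0], [[0, -0.003, 0], 0, 0], [[0, -0.002, 0], 0, 0], [[0, -0.002, 0], 0, 0], [[0, -0.002, 0], 0, 0], [[0, -0.002, 0], 0, 0]]'

```text
clock: 11.1
eef_pos: [0.5175, 0.1654, 0.0893]
eef_rot: [-0.104, 0.995, 0.0, -0.0]
ft_force: [0.2, 0.0, -0.8]
gripper_width: 0.272
gripper_force: 58.9
```

Request:
move_arm --deltas '[[[0, -0.0015, 0], 0, 0], [[0, -0.0015, 0], 0, 0], [[0, -0.0015, 0], 0, 0], [[0, -0.0015, 0], 0, 0], [[0, -0.0015, 0], 0, 0], [[0, -0.0015, 0], 0, 0], [[0, -0.0015, 0], 0, 0], [[0, -0.0015, 0], 0, 0]]'

```text
clock: 11.9
eef_pos: [0.52, 0.1536, 0.0893]
eef_rot: [-0.104, 0.995, -0.0, -0.0]
ft_force: [-0.7, 0.1, -1.9]
gripper_width: 0.274
gripper_force: 58.8
```

```bash
cat >> h.py <<'E'
E0=np.array([0.50265,0.23978,0]); a=np.radians(-78.1); U=np.array([np.cos(a),np.sin(a),0]); V=np.array([-U[1],U[0],0])
def st(p): return ((p-E0)@U-.18).round(4),((p-E0)@V).round(4)
E
python3 - <<'E'
from h import *
s,p=wrist(); save(p,"w4.png"); print(s["eef_pos"],yaw(s),st(s["eef_pos"]),s["ft_force"],s["ft_force"]@U)
print([(np.round(d["at"]),st(pix2world(p,*d["at"],.026))) for d in models.spot_point(p,"vial")[:2]])
E
```

```text
[0.5199808  0.15364444 0.08927664] 101.91728915417373 (np.float64(-0.0921), np.float64(-0.0008)) [-0.74637207  0.10412572 -1.91132802] -0.2557929966673839
[(array([215., 274.]), (np.float64(-0.0616), np.float64(-0.002)))]
```

View pics/w4.png

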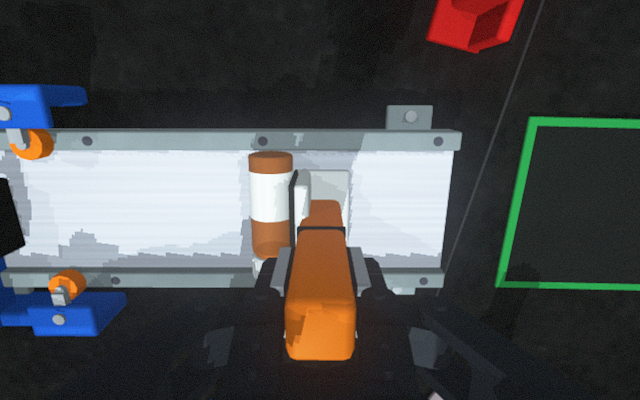

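The face is touching the vial (contact at about column 292). I'll roll on slowly.

Request:
move_arm --deltas '[[[0, -0.0015, 0], 0, 0], [[0, -0.0018, 0], 0, 0], [[0, -0.002, 0], 0, 0], [[0, -0.002, 0], 0, 0], [[0, -0.002, 0], 0, 0], [[0, -0.002, 0], 0, 0], [[0, -0.002, 0], 0, 0], [[0, -0.002, 0], 0, 0]]'

```text
clock: 12.8
eef_pos: [0.5232, 0.1387, 0.0893]
eef_rot: [-0.104, 0.995, -0.0, -0.0]
ft_force: [-0.4, 0.8, -1.6]
gripper_width: 0.277
gripper_force: 58.8
```

Request:
move_arm --deltas '[[[0, -0.002, 0], 0, 0], [[0, -0.002, 0], 0, 0], [[0, -0.002, 0], 0, 0], [[0, -0.002, 0], 0, 0], [[0, -0.002, 0], 0, 0], [[0, -0.002, 0], 0, 0], [[0, -0.002, 0], 0, 0], [[0, -0.002, 0], 0, 0]]'

```text
clock: 13.6
eef_pos: [0.5265, 0.123, 0.0893]
eef_rot: [-0.104, 0.995, -0.0, -0.0]
ft_force: [-0.3, -1.1, -1.7]
gripper_width: 0.276
gripper_force: 58.8
```

```bash
python3 - <<'E'
from h import *
s,p=wrist(); save(p,"w5.png"); print(s["eef_pos"],yaw(s),st(s["eef_pos"]),s["ft_force"],s["ft_force"]@U)
print([(np.round(d["at"]),st(pix2world(p,*d["at"],.026))) for d in models.spot_point(p,"vial")[:2]])
E
```

```text
[0.52647212 0.12298571 0.08931514] 101.92365870806552 (np.float64(-0.0608), np.float64(-0.0008)) [-0.32992514 -1.09381402 -1.67585292] 1.0022749058731952
[(array([212., 272.]), (np.float64(-0.0292), np.float64(-0.0042)))]
```

View pics/w5.png

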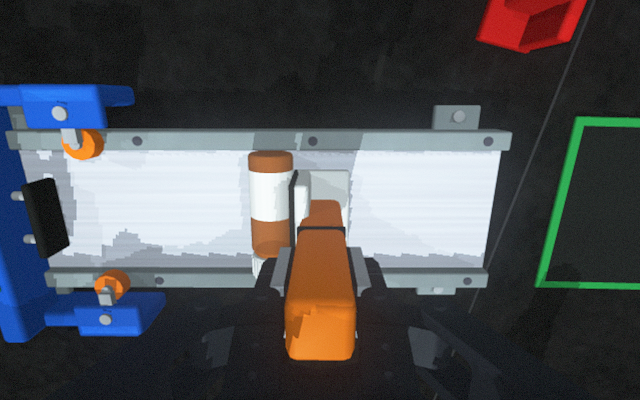

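The vial stays against the face (column 271 centre, blade at 292), and the rollers are at (82,142) and (112,285). I'll continue.

Request:
move_arm --deltas '[[[0, -0.002, 0], 0, 0], [[0, -0.002, 0], 0, 0], [[0, -0.002, 0], 0, 0], [[0, -0.002, 0], 0, 0], [[0, -0.002, 0], 0, 0], [[0, -0.002, 0], 0, 0], [[0, -0.002, 0], 0, 0], [[0, -0.002, 0], 0, 0]]'

```text
clock: 14.5
eef_pos: [0.5298, 0.1073, 0.0893]
eef_rot: [-0.104, 0.995, -0.0, -0.0]
ft_force: [-0.5, -0.0, -1.7]
gripper_width: 0.276
gripper_force: 58.8
```

Request:
move_arm --deltas '[[[0, -0.002, 0], 0, 0], [[0, -0.002, 0], 0, 0], [[0, -0.002, 0], 0, 0], [[0, -0.002, 0], 0, 0], [[0, -0.002, 0], 0, 0], [[0, -0.002, 0], 0, 0], [[0, -0.002, 0], 0, 0], [[0, -0.002, 0], 0, 0]]'

```text
clock: 15.3
eef_pos: [0.5331, 0.0917, 0.0893]
eef_rot: [-0.104, 0.995, -0.0, -0.0]
ft_force: [-0.4, 0.3, -1.8]
gripper_width: 0.274
gripper_force: 58.8
```

Request:
move_arm --deltas '[[[0, -0.002, 0], 0, 0], [[0, -0.002, 0], 0, 0], [[0, -0.002, 0], 0, 0], [[0, -0.002, 0], 0, 0], [[0, -0.002, 0], 0, 0], [[0, -0.002, 0], 0, 0], [[0, -0.002, 0], 0, 0], [[0, -0.002, 0], 0, 0]]'

```text
clock: 16.1
eef_pos: [0.5364, 0.076, 0.0893]
eef_rot: [-0.104, 0.995, -0.0, -0.0]
ft_force: [-0.1, 1.0, -1.2]
gripper_width: 0.274
gripper_force: 58.8
```

Request:
move_arm --deltas '[[[0, -0.002, 0], 0, 0], [[0, -0.002, 0], 0, 0], [[0, -0.002, 0], 0, 0], [[0, -0.002, 0], 0, 0], [[0, -0.002, 0], 0, 0], [[0, -0.002, 0], 0, 0], [[0, -0.002, 0], 0, 0], [[0, -0.002, 0], 0, 0]]'

```text
clock: 16.9
eef_pos: [0.5397, 0.0604, 0.0893]
eef_rot: [-0.104, 0.995, -0.0, -0.0]
ft_force: [-0.4, 0.2, -0.7]
gripper_width: 0.276
gripper_force: 58.8
```

```bash
python3 - <<'E'
from h import *
s,p=wrist(); save(p,"w6.png"); print(s["eef_pos"],yaw(s),st(s["eef_pos"]),s["ft_force"],s["ft_force"]@U)
print([(np.round(d["at"]),st(pix2world(p,*d["at"],.026))) for d in models.spot_point(p,"vial")[:2]])
E
```

```text
[0.53968087 0.06037328 0.08929457] 101.92606050011216 (np.float64(0.0032), np.float64(-0.0008)) [-0.4004494   0.20953896 -0.73602708] -0.287610098173519
[(array([212., 272.]), (np.float64(0.0348), np.float64(-0.004)))]
```

View pics/w6.png

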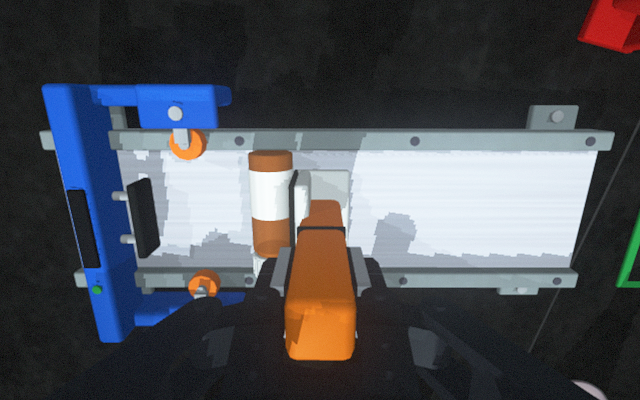

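```bash
python3 - <<'E'
from h import *
s=env.get_state(); p=optics.camera("wrist"); T=np.eye(4); T[:3,:3]=R.from_quat(s["eef_rot"]).as_matrix(); T[:3,3]=s["eef_pos"]; p["extrinsics"]=T@np.array(p["tool_from_camera"])
hsv=cv2.cvtColor(p["color"],cv2.COLOR_RGB2HSV); m=cv2.inRange(hsv,(8,180,150),(22,255,255)); m[:,245:]=0
n,l,S,c=cv2.connectedComponentsWithStats(m)
for i in range(1,n):
    if S[i,4]>60: print(S[i],[st(pix2world(p,c[i][1],c[i][0],z)) for z in(.026,.03,.034)])
print("buffer face",st(pix2world(p,215,159,.026)),s["ft_force"]@U)
E
```

```text
[171 130  32  30 449] [(np.float64(0.0842), np.float64(-0.046)), (np.float64(0.0827), np.float64(-0.0465)), (np.float64(0.0811), np.float64(-0.0471))]
[189 275  29  21 336] [(np.float64(0.0855), np.float64(0.0493)), (np.float64(0.0839), np.float64(0.0469)), (np.float64(0.0823), np.float64(0.0444))]
buffer face (np.float64(0.1089), np.float64(-0.002)) 0.848440986451649
```

Request:
move_arm --deltas '[[[0, -0.002, 0], 0, 0], [[0, -0.002, 0], 0, 0], [[0, -0.002, 0], 0, 0], [[0, -0.002, 0], 0, 0], [[0, -0.002, 0], 0, 0], [[0, -0.002, 0], 0, 0], [[0, -0.002, 0], 0, 0], [[0, -0.002, 0], 0, 0]]'

```text
clock: 17.85
eef_pos: [0.543, 0.0447, 0.0893]
eef_rot: [-0.104, 0.995, -0.0, -0.0]
ft_force: [0.5, -0.1, -1.2]
gripper_width: 0.276
gripper_force: 58.8
```

Request:
move_arm --deltas '[[[0, -0.0015, 0], 0, 0], [[0, -0.0015, 0], 0, 0], [[0, -0.0015, 0], 0, 0], [[0, -0.0015, 0], 0, 0], [[0, -0.0015, 0], 0, 0], [[0, -0.0015, 0], 0, 0], [[0, -0.0015, 0], 0, 0], [[0, -0.0015, 0], 0, 0]]'

```text
clock: 18.65
eef_pos: [0.5455, 0.0333, 0.0893]
eef_rot: [-0.104, 0.995, 0.0, 0.0]
ft_force: [-0.0, 1.9, -1.8]
gripper_width: 0.27
gripper_force: 58.9
```

Request:
move_arm --deltas '[[[0, -0.001, 0], 0, 0], [[0, -0.001, 0], 0, 0], [[0, -0.001, 0], 0, 0], [[0, -0.001, 0], 0, 0], [[0, -0.001, 0], 0, 0], [[0, -0.001, 0], 0, 0], [[0, -0.001, 0], 0, 0], [[0, -0.001, 0], 0, 0]]'

```text
clock: 19.45
eef_pos: [0.5471, 0.0235, 0.0892]
eef_rot: [-0.103, 0.995, -0.001, -0.0]
ft_force: [0.3, 0.0, -1.6]
gripper_width: 0.273
gripper_force: 59.1
```

Request:
move_arm --deltas '[[[0, -0.001, 0], 0, 0], [[0, -0.001, 0], 0, 0], [[0, -0.001, 0], 0, 0], [[0, -0.001, 0], 0, 0], [[0, -0.001, 0], 0, 0], [[0, -0.001, 0], 0, 0], [[0, -0.001, 0], 0, 0], [[0, -0.001, 0], 0, 0]]'

```text
clock: 20.25
eef_pos: [0.5487, 0.0174, 0.0893]
eef_rot: [-0.104, 0.995, -0.0, -0.0]
ft_force: [0.5, -0.0, -1.6]
gripper_width: 0.279
gripper_force: 59.1
```

```bash
python3 - <<'E'
from h import *
s,p=wrist(); save(p,"w7.png"); print(s["eef_pos"],yaw(s),st(s["eef_pos"]),s["ft_force"]@U)
print([(np.round(d["at"]),st(pix2world(p,*d["at"],.026))) for d in models.spot_point(p,"vial")[:2]])
E
```

```text
[0.54873177 0.01736782 0.08931282] 101.92607939709062 (np.float64(0.0471), np.float64(-0.0008)) 0.1100568371665973
[(array([216., 274.]), (np.float64(0.0774), np.float64(-0.0009)))]
```

Request:
move_arm --deltas '[[[0, -0.0015, 0], 0, 0], [[0, -0.0015, 0], 0, 0], [[0, -0.0015, 0], 0, 0], [[0, -0.0015, 0], 0, 0], [[0, -0.0015, 0], 0, 0], [[0, -0.0015, 0], 0, 0], [[0, -0.0015, 0], 0, 0], [[0, -0.0015, 0], 0, 0]]'

```text
clock: 21.15
eef_pos: [0.5512, 0.0061, 0.0893]
eef_rot: [-0.104, 0.995, 0.0, -0.0]
ft_force: [0.1, 1.1, -0.9]
gripper_width: 0.277
gripper_force: 59.0
```

Request:
move_arm --deltas '[[[0, -0.001, 0], 0, 0], [[0, -0.001, 0], 0, 0], [[0, -0.001, 0], 0, 0], [[0, -0.001, 0], 0, 0], [[0, -0.001, 0], 0, 0], [[0, -0.001, 0], 0, 0], [[0, -0.001, 0], 0, 0], [[0, -0.001, 0], 0, 0]]'

```text
clock: 21.95
eef_pos: [0.553, -0.0024, 0.0893]
eef_rot: [-0.104, 0.995, -0.0, 0.0]
ft_force: [0.0, 1.1, -1.5]
gripper_width: 0.274
gripper_force: 59.0
```

Request:
move_arm --deltas '[[[0, -0.0005, 0], 0, 0], [[0, -0.0005, 0], 0, 0], [[0, -0.0005, 0], 0, 0], [[0, -0.0005, 0], 0, 0], [[0, -0.0005, 0], 0, 0], [[0, -0.0005, 0], 0, 0], [[0, -0.0005, 0], 0, 0], [[0, -0.0005, 0], 0, 0]]'

```text
clock: 22.75
eef_pos: [0.5537, -0.006, 0.0893]
eef_rot: [-0.104, 0.995, -0.0, -0.0]
ft_force: [-0.2, -0.5, -1.1]
gripper_width: 0.269
gripper_force: 59.1
```

```bash
cat > look.py <<'E'
from h import *
import sys
s,p=wrist(); save(p,sys.argv[1]); print(s["eef_pos"],yaw(s),st(s["eef_pos"]),s["ft_force"]@U)
print([(np.round(d["at"]),st(pix2world(p,*d["at"],.026))) for d in models.spot_point(p,"vial")[:2]])
hsv=cv2.cvtColor(p["color"],cv2.COLOR_RGB2HSV); m=cv2.inRange(hsv,(8,180,150),(22,255,255))
n,l,S,c=cv2.connectedComponentsWithStats(m)
for i in range(1,n):
    if S[i,4]>60: print(S[i],st(pix2world(p,c[i][1],c[i][0],.03)))
E
python3 look.py w8.png
```

```text
[ 0.55370347 -0.00603351  0.08929156] 101.92605311254802 (np.float64(0.0711), np.float64(-0.0007)) 0.41732984424033387
[(array([215., 270.]), (np.float64(0.1038), np.float64(-0.0019)))]
[284 130  32  30 457] (np.float64(0.0839), np.float64(-0.047))
[ 286  243   69  117 5320] (np.float64(0.0714), np.float64(0.0719))
[255 250  22   9  69] (np.float64(0.1082), np.float64(0.0247))
```

```bash
python3 - <<'E'
import cv2,numpy as np
a=cv2.imread("pics/w7.png");b=cv2.imread("pics/w8.png");c=cv2.imread("pics/w6.png")
f=lambda i,x:cv2.resize(i[110:300,x:x+260],None,fx=1.5,fy=1.5,interpolation=cv2.INTER_CUBIC)
for i,n in((c,"w6"),(a,"w7"),(b,"w8")):
    h=cv2.cvtColor(i,cv2.COLOR_BGR2HSV);m=cv2.inRange(h,(8,180,150),(22,255,255));k,l,S,ce=cv2.connectedComponentsWithStats(m)
    print(n,[S[j].tolist() for j in range(1,k) if S[j,4]>40])
cv2.imwrite("pics/z2.png",np.hstack([f(a,180),f(b,150)]))
E
```

```text
w6 [[170, 130, 32, 30, 445], [286, 248, 69, 112, 5818], [188, 275, 29, 21, 333]]
w7 [[244, 129, 32, 26, 423], [286, 244, 69, 116, 5544]]
w8 [[284, 130, 32, 30, 457], [286, 243, 69, 117, 5320], [255, 250, 22, 9, 69]]
```

Request:
move_arm --deltas '[[[0, -0.0005, 0], 0, 0], [[0, -0.0005, 0], 0, 0], [[0, -0.0005, 0], 0, 0], [[0, -0.0005, 0], 0, 0], [[0, -0.0005, 0], 0, 0], [[0, 0, 0], 0, 0], [[0, 0, 0], 0, 0], [[0, 0, 0], 0, 0]]'

```text
clock: 23.65
eef_pos: [0.5541, -0.0078, 0.0893]
eef_rot: [-0.104, 0.995, 0.0, -0.0]
ft_force: [0.0, 2.3, -1.1]
gripper_width: 0.275
gripper_force: 59.0
```

```bash
python3 look.py w9.png
```

```text
[ 0.55407055 -0.00779289  0.08929915] 101.94742522391309 (np.float64(0.0729), np.float64(-0.0007)) -2.212340817766068
[(array([212., 274.]), (np.float64(0.1034), np.float64(-0.0037)))]
[287 130  32  30 459] (np.float64(0.0839), np.float64(-0.0469))
[ 286  244   69  116 5259] (np.float64(0.073), np.float64(0.0719))
[258 247  21  12  99] (np.float64(0.1079), np.float64(0.0234))
```

Request:
move_arm --deltas '[[[0, -0.0005, 0], 0, 0], [[0, -0.0005, 0], 0, 0], [[0, 0, 0], 0, 0], [[0, 0.0005, 0], 0, 0], [[0, 0.001, 0], 0, 0], [[0, 0.001, 0], 0, 0], [[0, 0.002, 0], 0, 0], [[0, 0.004, 0], 0, 0]]'

```text
clock: 24.55
eef_pos: [0.5529, -0.0026, 0.0893]
eef_rot: [-0.103, 0.995, -0.001, 0.0]
ft_force: [0.4, -0.8, -1.1]
gripper_width: 0.275
gripper_force: 59.1
```

Request:
move_arm --deltas '[[[0, 0.005, 0], 0, 0], [[0, 0.01, 0], 0, 0], [[0, 0.012, 0], 0, 0], [[0, 0.012, 0], 0, 0], [[0, 0.012, 0], 0, 0], [[0, 0.012, 0], 0, 0], [[0, 0.008, 0], 0, 0], [[0, 0.002, 0], 0, 0]]'

```text
clock: 25.35
eef_pos: [0.5373, 0.0722, 0.0894]
eef_rot: [-0.105, 0.994, 0.0, -0.0]
ft_force: [1.0, 0.8, -1.0]
gripper_width: 0.274
gripper_force: 59.1
```

```bash
python3 look.py w10.png
```

```text
[0.53725999 0.07217281 0.08936943] 102.06391657771586 (np.float64(-0.0089), np.float64(-0.0007)) -0.5387544090008128
[(array([214., 147.]), (np.float64(0.1042), np.float64(-0.0026)))]
[150 129  34  30 480] (np.float64(0.0827), np.float64(-0.0463))
[114 158  29  15 331] (np.float64(0.1096), np.float64(-0.0352))
[125 221  29  38 481] (np.float64(0.1119), np.float64(0.0151))
[ 286  254   69  106 5479] (np.float64(-0.0089), np.float64(0.0718))
[171 275  28  23 342] (np.float64(0.0838), np.float64(0.0469))
```

View pics/w10.png

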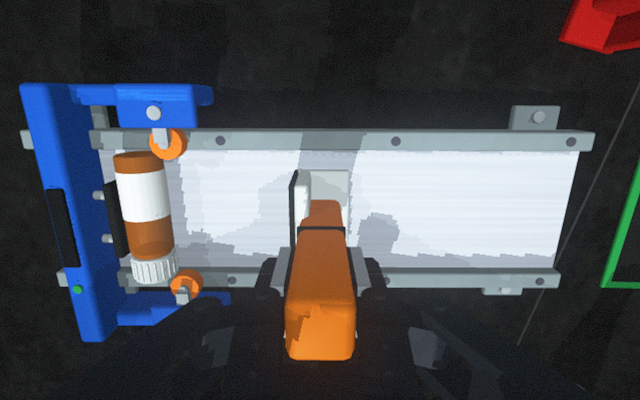

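The final picture shows the vial (147,214) caught behind both rollers, which are sprung out at (167,144) and (185,286), against the buffer. Next I'll return the paddle.

Request:
move_arm --deltas '[[[0, 0, -0.01], 0, 0], [[0, 0, -0.02], 0, 0], [[0, 0, -0.02], 0, 0], [[0, 0, -0.015], 0, 0], [[0, 0, -0.01], 0, 0], [[0, 0.015, 0], 0, 0], [[0, 0.03, 0], 0, 0], [[0, 0.035, 0], 0, 0]]'

```text
clock: 26.25
eef_pos: [0.5205, 0.1488, 0.1637]
eef_rot: [-0.102, 0.995, -0.0, -0.001]
ft_force: [-0.1, -0.1, -1.0]
gripper_width: 0.274
gripper_force: 59.0
```

Request:
move_arm --deltas '[[[-0.001, 0.035, 0], 0, 0], [[-0.001, 0.035, 0], 0, 0], [[-0.001, 0.035, 0], 0, 0], [[-0.001, 0.035, 0], 0, 0], [[0, 0.035, 0], 0, 0], [[0, 0.02, 0], 0, 0], [[0, 0.009, 0], 0, 0], [[0, 0, 0], 0, 0]]'

```text
clock: 27.05
eef_pos: [0.4813, 0.3506, 0.1635]
eef_rot: [-0.105, 0.994, 0.0, -0.001]
ft_force: [0.8, -0.0, -1.3]
gripper_width: 0.272
gripper_force: 59.0
```

Request:
move_arm --deltas '[[[0, 0, 0], 0, 0], [[0, 0, 0.01], 0, 0], [[0, 0, 0.02], 0, 0], [[0, 0, 0.02], 0, 0], [[0, 0, 0.015], 0, 0], [[0, 0, 0.008], 0, 0], [[0, 0, 0.004], 0, 0], [[0, 0, 0], 0, 0]]'

```text
clock: 27.85
eef_pos: [0.483, 0.3484, 0.087]
eef_rot: [-0.103, 0.995, -0.0, -0.0]
ft_force: [1.2, -0.1, -1.6]
gripper_width: 0.273
gripper_force: 59.1
```

```bash
python3 - <<'E'
from h import *
s,p=wrist(); print(s["eef_pos"],yaw(s),s["eef_rot"],s["ft_force"])
hsv=cv2.cvtColor(p["color"],cv2.COLOR_RGB2HSV); m=cv2.inRange(hsv,(50,120,100),(75,255,255)); n,l,S,c=cv2.connectedComponentsWithStats(m)
print([x.tolist() for x in S[1:] if x[4]>100])
for d in models.spot_point(p,"mat")[:2]: print(d["conf"],pix2world(p,*d["at"],0))
E
```

```text
[0.48303668 0.34837537 0.08696544] 101.86945599484258 [-1.03395346e-01  9.94640266e-01 -3.01583688e-04 -2.30180857e-04] [ 1.18186823 -0.10930636 -1.60723277]
[[232, 110, 197, 178, 4791]]
0.74 [0.55356211 0.36120251 0.        ]
```

Request:
move_arm --deltas '[[[0, 0, 0.003], 0, 0], [[0, 0, 0.002], 0, 0], [[0, 0, 0.002], 0, 0], [[0, 0, 0.001], 0, 0], [[0, 0, 0.001], 0, 0], [[0, 0, 0.0005], 0, 0], [[0, 0, 0], 0, 0], [[0, 0, 0], 0, 0]]'

```text
clock: 28.75
eef_pos: [0.4829, 0.3491, 0.0778]
eef_rot: [-0.104, 0.995, 0.0, 0.0]
ft_force: [0.6, 0.2, -1.9]
gripper_width: 0.279
gripper_force: 59.1
```

Request:
move_arm --deltas '[[[0, 0, 0.0005], 0, 0], [[0, 0, 0.0005], 0, 0], [[0, 0, 0], 0, 0], [[0, 0, 0], 0, 0], [[0, 0, 0], 0, 0], [[0, 0, 0], 0, 0], [[0, 0, 0], 0, 0], [[0, 0, 0], 0, 0]]'

```text
clock: 29.55
eef_pos: [0.4829, 0.3491, 0.0771]
eef_rot: [-0.104, 0.995, 0.0, 0.0]
ft_force: [-1.5, -0.8, 3.9]
gripper_width: 0.271
gripper_force: 59.7
```

Touching down (+4 N). I'll release slowly and retreat.

Request:
move_arm --deltas '[[[0, 0, 0], 0, 0.35], [[0, 0, 0], 0, 0.4], [[0, 0, 0], 0, 0.5], [[0, 0, 0], 0, 0.7], [[0, 0, 0], 0, 1], [[0, 0, 0], 0, 1], [[0, 0, 0], 0, 1], [[0, 0, 0], 0, 1]]'

```text
clock: 30.35
eef_pos: [0.4828, 0.349, 0.0768]
eef_rot: [-0.104, 0.995, -0.0, -0.0]
ft_force: [-0.3, 0.3, 0.4]
gripper_width: 1.002
gripper_force: 0.0
```

Request:
move_arm --deltas '[[[0, 0, 0], 0, 1], [[0, 0, -0.01], 0, 1], [[0, 0, -0.02], 0, 1], [[0, 0, -0.03], 0, 1], [[0, 0, -0.04], 0, 1], [[0, 0, -0.04], 0, 1], [[0, 0, -0.03], 0, 1], [[0, 0, -0.02], 0, 1]]'

```text
clock: 31.15
eef_pos: [0.4835, 0.3496, 0.2708]
eef_rot: [-0.104, 0.995, 0.001, 0.002]
ft_force: [0.6, 1.4, 0.1]
gripper_width: 0.995
gripper_force: 0.0
```

Request:
move_arm --deltas '[[[0, 0, 0], 0, 1], [[0, 0, 0], 0, 1], [[0, 0, 0], 0, 1], [[0, 0, 0], 0, 1], [[0, 0, 0], 0, 1], [[0, 0, 0], 0, 1], [[0, 0, 0], 0, 1], [[0, 0, 0], 0, 1]]'

```text
clock: 31.95
eef_pos: [0.4828, 0.349, 0.2667]
eef_rot: [-0.104, 0.995, -0.0, -0.0]
ft_force: [0.5, -0.0, 0.3]
gripper_width: 1.001
gripper_force: 0.0
```

```bash
python3 - <<'E'
from h import *
s,p=wrist(); print(s["eef_pos"])
for d in models.spot_point(p,"paddle_grip")[:3]: print("grip",d["conf"],pix2world(p,*d["at"],.103))
for d in models.spot_point(p,"vial")[:2]: print("vial",d["conf"],st(pix2world(p,*d["at"],.026)))
hsv=cv2.cvtColor(p["color"],cv2.COLOR_RGB2HSV); m=cv2.inRange(hsv,(50,120,100),(75,255,255)); m[:,430:]=0
r=cv2.minAreaRect(cv2.findNonZero(m)); print("mat",r,pix2world(p,r[0][1],r[0][0],.003))
m=cv2.inRange(hsv,(10,190,225),(22,255,255)); n,l,S,c=cv2.connectedComponentsWithStats(m); i=1+S[1:,4].argmax(); print("top",S[i],pix2world(p,c[i][1],c[i][0],.128))
t=optics.camera("top")
for l,z in(("vial",.026),("flask",0),("petri",0),("tape",0),("paddle_grip",.103),("lab_timer",0)):
    for d in models.spot_point(t,l)[:2]: print(l,round(d["conf"],2),pix2world(t,*d["at"],z).round(3))
E
```

```text
[0.48281452 0.34904505 0.2666769 ]
grip 0.95 [0.48535954 0.34787847 0.103     ]
grip 0.91 [0.37263154 0.21453212 0.103     ]
mat ((323.74298095703125, 158.39593505859375), (110.22256469726562, 105.26319885253906), 1.4878674745559692) [0.47891022 0.35241658 0.003     ]
top [309 176  25  23 564] [0.48265099 0.34943218 0.128     ]
vial 0.74 [ 0.567 -0.043  0.026]
flask 0.94 [0.678 0.31  0.   ]
petri 0.94 [ 0.359 -0.331  0.   ]
tape 0.59 [ 0.541 -0.316  0.   ]
tape 0.54 [ 0.369 -0.222  0.   ]
paddle_grip 0.81 [0.482 0.356 0.103]
paddle_grip 0.5 [ 0.35  -0.206  0.103]
lab_timer 0.91 [ 0.544 -0.325  0.   ]
```

The paddle is standing upright at the mat's centre, the vial is held, and the other things haven't moved.

```bash
python3 -c "
from rig import env; print(env.finish_job())"
```

```text
the job is handed in; nothing more can be done
None
```

The vial is caught behind both rollers against the buffer, the paddle stands upright and released on its mat, and the job was handed in at about 32 s; the highest push force I read between moves was about 2 N.

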